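Shut the tap and hold the prefilter lid at half lock

TASK

Wind the tap's red handwheel clockwise until its white pointer meets the green mark, and let go of it. Then lower the lid into the top of the prefilter pot with its lugs through the two slots, and twist it clockwise to the orange halfway marks, short of the lock click, so that trapped air can bleed out. Finish still gripping the lid there, because its spring would turn it back, and leave the other things on the shelf where they are.

Things in the scene. Friction and masses are not known exactly. Their poses are not given: they have to be found in the camera images.
- tap: Fixed shut-off tap on a 100 x 70 mm aluminium base, a grey pipe 26 mm thick along its y (130 mm long). Origin: centre of the underside, on the vertical spindle axis, z up. A white dial 100 mm across, top at z = 55 mm, lies under the wheel; the green mark is a bar at the dial's edge on the tap's own -x side (34 to 49 mm from the axis).
- tap_wheel (a joint): Angle of the red handwheel (rad), growing clockwise seen from above, range 0 to 4.2, stays where it is left (friction about 0.04 N m). At 0 the white pointer on the wheel's top points to the tap's own +x; at 3.14 it points to the green mark. Starts between 0.2 and 1.1, so it needs two or more grasps.
- wheel_center (a point): Centre of the red handwheel on its vertical axis, mid-height of the rim (83 mm above the shelf). A round disc 60 mm across and 16 mm high, with a 20 mm hub standing 4 mm above it, to be gripped across its diameter from above at any yaw. 20 mm free below it to the dial.
- pot: Fixed clear prefilter pot with a grey bayonet collar, 104 mm across; origin: centre of its underside, z up; flat top at z = 100 mm. Two entry slots in the collar, on its own +x and -x sides (white marks). Fully down, the lid's flange rests on the collar top, its origin 82 mm above the pot's, lid x in line with pot x (either way round) at the slots.
- mouth (a point): Centre of the pot's round mouth at the collar's flat top. Opening 74 mm across; the two slots are 19 mm wide and reach to 44 mm from the axis. Between the slots roof tabs 8 mm thick cover 37 to 44 mm radius; the lugs run under them. A lug can turn only clockwise (from above) from its slot.
- half_mark (a point): One of the two orange halfway marks on the collar's top, 48 mm from the axis, 35 degrees (0.61 rad) clockwise of each slot; red lock marks at 70 degrees. From about 7 degrees on a sprung latch ring pushes the lid back anticlockwise (about 0.04 N m, growing to 0.14 N m at halfway); the click nib is felt from about 50 degrees.
- lid: Loose blue-grey bayonet lid, about 150 g, lying plug down on the shelf, 50 mm high; origin: centre of the plug's underside, z up. Plug 70 mm across (foot chamfered to 64), z 0 to 18 mm; flange 84 mm across, z 18 to 24. Two lugs on its own +x and -x sides, z 2 to 8, 12 mm wide, reach 42 mm from the axis. It is the same turned half round.
- lid_bar (a point): Middle of the lid's black grip bar, 37 mm above the lid's origin. The bar runs along the lid's x, 52 mm long, 12 mm wide, from 24 to 50 mm above the lid's origin, with the flat flange below it.
- lid_line (a point): Outer end of one of the two white lines on the flange, in line with the bar and the lugs, 42 mm from the lid's axis along its own +x, 24 mm above the lid's origin. At halfway the two lines point at the orange marks.
- air_pump: Grey air pump, 75 x 120 x 52 mm, a bystander; origin: centre of the underside.
- airstone: Blue ceramic airstone standing up, 34 mm across, 42 mm high, a bystander; origin: centre of the underside.
- tweezers: Stainless aquascaping tweezers lying flat, 265 mm long along its x, 8 mm high, a bystander; origin: near the middle, underside.
- check_valve: Clear plastic check valve, 54 x 20 x 20 mm, a bystander; origin: centre of the underside.
- feeding_ring: Green feeding ring, 80 mm across, 10 mm high, a bystander; origin: centre of the underside.
- food_jar: Food jar with orange cap, 60 mm across, 85 mm high, a bystander; origin: centre of the underside.
Not all that is in view belongs to the job. Leave any pink or turquoise look-alike of the lid alone.

How it is judged:
By the outcome, as a careful person would: the job done as asked, in the order asked, and still so for the second after the job is handed in, while the arm keeps its last pose, push and grip.
It also fails if it takes over 72 s, if anything falls off the work surface, if the arm or the gripper's body presses on something with over 40 N, if the wrist force passes 120 N, or if a joint passes its speed limit or range.

ROBOT

A 6-joint arm with a two-finger parallel gripper is mounted at the origin on the work surface. World frame = base frame: x ahead of the robot, y to its left, z up, the work surface at z = 0. Lengths are in mm, angles in rad, forces in N, time in s.
With the tool pointing down it reaches from about 350 to 1000 mm from the base axis. Payload 7.1 kg.
Tool frame: the origin (TCP) lies midway between the tips of the shut fingers; the grasp point (between the pads) lies 19 mm behind it; z points along the fingers, y is the line along which they close (so a half turn about z gives the same grasp; the last joint's range is limited). The gripper opens to 85 mm and grips with 20 to 120 N. Pads are 22 mm wide; open, the fingers measure 114 mm over their backs; the gripper's body (76 mm by 85 mm) begins 54 mm behind the grasp point. The pads swing forward as they close: fully open they stand 13 mm farther back than shut.
Start: joints at [-1.369, 0.423, 1.63, -0, 1.089, -0.019], TCP at [136.901, -609.806, 231.319] pointing down, gripper open.
Joint ranges: [-3, 3], [-0.9, 2.11], [0.09, 2.58], [-1.31, 4.45], [0.11, 2.69], [-2.54, 2.54]. Speed limits (rad/s): [2.39, 2.39, 3.01, 3.14, 3.14, 3.14].

INTERFACE

Orientations are given as a unit quaternion [x, y, z, w].
In Python, from cell import get_state, eyes, job, nets gives the robot as it stands.
- The arm moves only by the tool play_rows, never from a script. Its argument "motion" is a list of rows, each an object with "delta_pos": the shift along the tool's x, y, z in mm, a list of three; "delta_rot": the turn, a rotation vector about the tool's x, y, z in degrees, a list of three. In form: [{"delta_pos": [dx, dy, dz], "delta_rot": [wx, wy, wz]}, ...]. A call has 1 to 12 rows; each row shifts and turns the commanded pose from where the row before left it, along the tool's axes as they then stand; what a row does not reach is not made up. A row lasts 1/10 s, in which the tool goes at most 50 mm and 8.59 degrees, less where a joint would pass 70% of its speed; a pose out of reach is approached as far as the arm can. A call is refused whole if a number of a shift passes 50 or a number of a turn 8.59, either way. A call with a gripper value outside its range is refused whole. "claw" is the opening, from 0 (shut) to 1 (fully open), set as the call begins (left out, the last holds). The fingers move at their own pace and stop on an object; "newtons" is the grip in N (left out, the last holds). Time passes only in rows, so rows that do not move let the fingers close. It gives the time, the measured TCP pose, the force, the opening and the grip force at its end, in the units of the state.
- get_state(): the state, without advancing time (a new reading comes with each control period).
- eyes.grab_frame(name): name is "side" or "top"; returns (picture, depth): 384x512x3 uint8, red, green, blue; 384x512 float32, mm along the optical axis (not along the pixel's ray), 0 where there is no reading.
- eyes.get_calibration(name): a dict with "fov_y" (degrees; the focal length in pixels is half the picture's height over the tangent of half this angle, whatever the lens; pixels are square), "cx", "cy" (the principal point, pixels), "pose" (4x4, takes a point from camera to world coordinates). Camera axes: x right, y down, z forward; pixel columns grow to the right and rows downward; lengths in mm; the calibration is good to about 2 mm. A picture is of the moment at which its call begins. get_calibration takes no time and is no camera call.
- job.finish_job(): hands the job in; it is judged then, once.
Trained networks look in the newest picture that a camera, given by its name, has taken for a name from the list of things; names that differ only in an ending like _2 or _b are one class to them, and where a whole thing is asked for, a point or a joint stands for the part that bears it (a point fixed in the world has none). Each returns a list of dicts, best first, with "confidence" (0 to 1); they miss things now and then, are a little off and sometimes report something else, mostly with a low value. They report only what shows in the picture. A call takes as long as a camera call. They do not tell look-alikes from the thing itself.
- nets.recognise(name, camera): "bbox" ([left, top, right, bottom] in pixels, round what is visible of it).
- nets.outline_of(name, camera): "region" (384x512 bool, what is visible of it) and "bbox" ([left, top, right, bottom] in pixels, round what is visible of it).
- nets.spot_point(name, camera): "centre" ([row, column] in pixels: a listed point, or the origin of a listed thing).
The state is a dict: "time_s": time; "q": joint angles; "qvel": joint speeds; "joint_torque": joint torques, N m; "eef_pos": TCP position; "eef_rot": TCP orientation; "ft_force": force on the tool from outside, world axes, zero at the start; "ft_torque": the same for the moment, N m; "finger_gap": finger opening in mm; "grip_force": force on a finger pad.
Only numpy, scipy, OpenCV 4.12 (cv2) and the standard library are available. Lean on these libraries where they do the work, as an engineer would, in place of code of your own. Each camera call takes 0.05 s, during which the arm holds its last target. There are 200 camera calls.

## Working session

There is one attempt and no reset: what is moved stays moved. The work goes in short steps, Python scripts to look and compute and a tool call to move; the robot and the scene stay as the last step left them, time stands still between calls to the robot, and variables do not carry over. Pictures are saved under pics/ and viewed, at most 10 in all, crops included, and the job is handed in when it is done.

Besides the shell and the picture viewer there is one more tool, called after "Call:" as name(argument=value, ...) on one line, values as JSON. play_rows: Moves the arm, as the interface text tells. Its arguments: {"type":"object","properties":{"motion":{"type":"array","items":{"type":"object","properties":{"delta_pos":{"type":"array","items":{"type":"number"}},"delta_rot":{"type":"array","items":{"type":"number"}}}}},"claw":{"type":"number"},"newtons":{"type":"number"}},"required":["motion"]}

```bash
mkdir -p pics
cat > h.py <<'E'
import numpy as np, cv2
from cell import get_state, eyes, job, nets
def cal(n):
    c=eyes.get_calibration(n); f=192/np.tan(np.radians(c['fov_y'])/2)
    return f,c['cx'],c['cy'],np.array(c['pose'])
def ray(n,row,col):
    f,cx,cy,P=cal(n); d=P[:3,:3]@np.array([(col-cx)/f,(row-cy)/f,1]); return P[:3,3],d
def at_z(n,row,col,z):
    o,d=ray(n,row,col); return o+d*(z-o[2])/d[2]
def cloud(n,D):
    f,cx,cy,P=cal(n); r,c=np.mgrid[:384,:512]
    X=np.stack([(c-cx)/f*D,(r-cy)/f*D,D],-1); return X@P[:3,:3].T+P[:3,3]
def proj(n,p):
    f,cx,cy,P=cal(n); q=P[:3,:3].T@(np.array(p)-P[:3,3]); return q[1]/q[2]*f+cy,q[0]/q[2]*f+cx
E
python3 - <<'E'
from h import *
ims=[]
for n in ['top','side']:
    im,D=eyes.grab_frame(n); np.savez(f'{n}0.npz',im=im,D=D)
    cv2.imwrite(f'pics/{n}0.png',cv2.resize(im[...,::-1],(800,600),interpolation=cv2.INTER_CUBIC))
    f,cx,cy,P=cal(n); print(n,f,cx,cy,P.round(3).tolist())
    for nm,z in [('wheel_center',83),('tap',0),('pot',0),('mouth',100),('half_mark',100),('lid',0),('lid_bar',37),('lid_line',24)]:
        for o in nets.spot_point(nm,n)[:4]:
            r,c=o['centre']; print(n,nm,round(o['confidence'],2),[round(r),round(c)],at_z(n,r,c,z).round(0)[:2])
print(get_state())
E
```

```text
top 459.84040719139284 260.3004896541216 188.44226840784142 [[-0.003, -0.984, 0.18, 328.997], [-1.0, 0.004, 0.005, -10.871], [-0.006, -0.18, -0.984, 1448.599], [0.0, 0.0, 0.0, 1.0]]
top tap 0.74 [217, 161] [503. 311.]
top tap 0.65 [192, 326] [ 580. -215.]
top pot 0.79 [179, 245] [625.  45.]
top mouth 0.62 [174, 249] [619.  31.]
top half_mark 0.76 [163, 261] [653.  -7.]
top lid 0.81 [254, 328] [ 384. -215.]
top lid 0.75 [162, 318] [ 679. -191.]
top lid 0.73 [208, 331] [ 530. -228.]
top lid 0.46 [174, 250] [641.  30.]
top lid_bar 0.97 [159, 318] [ 681. -186.]
top lid_bar 0.74 [253, 327] [ 386. -206.]
top lid_bar 0.41 [142, 255] [737.  12.]
top lid_line 0.82 [195, 328] [ 568. -217.]
top lid_line 0.64 [147, 322] [ 725. -202.]
top lid_line 0.57 [247, 319] [ 406. -185.]
side 346.98269382063245 256.75455154840165 184.2914969722476 [[-0.805, -0.459, 0.376, 279.281], [-0.594, 0.63, -0.5, 383.342], [-0.007, -0.626, -0.78, 700.35], [0.0, 0.0, 0.0, 1.0]]
side wheel_center 0.68 [323, 180] [502. 313.]
side wheel_center 0.16 [212, 338] [391. -54.]
side tap 0.97 [334, 186] [506. 312.]
side pot 0.71 
[... 548 characters left out ...]
ay([-1.36902101e+00,  4.23086276e-01,  1.62988386e+00, -2.59775910e-05,
        1.08858309e+00, -1.90005848e-02]), 'qvel': array([-4.14344583e-04, -2.72980971e-04,  7.70368377e-04, -1.60907172e-03,
       -2.85919022e-05,  2.09989833e-04]), 'joint_torque': array([ 8.28886323e-05, -5.57328486e+01, -2.82141709e+01, -6.38675033e-05,
        6.44265820e-04, -9.12841131e-06]), 'eef_pos': array([ 136.88460785, -609.82539514,  231.33399031]), 'eef_rot': array([ 9.93912771e-01,  1.10169887e-01, -9.66059713e-06,  2.06829127e-05]), 'ft_force': array([ 0.26163364, -0.1517947 , -0.33412235]), 'ft_torque': array([-0.01035658,  0.01650335,  0.02038544]), 'grip_force': 0.0, 'finger_gap': 85.18633236952743}
```

View pics/top0.png

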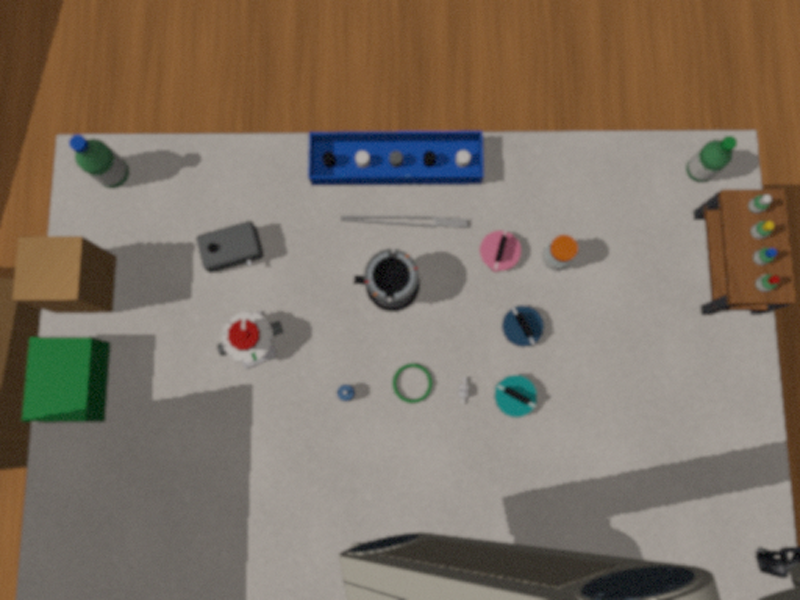

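View pics/side0.png

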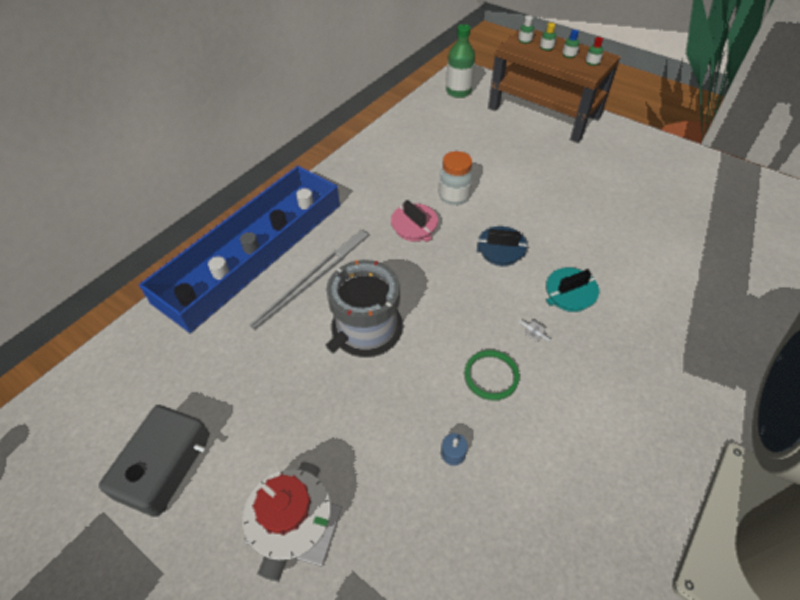

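The top view (800x600 scale) shows the blue-grey lid at (523,326). Its look-alikes are the pink lid at (500,250) and the turquoise one at (516,396). The pot is at (391,279), and the tap with the red wheel at (245,336), its green mark toward the robot at (253,356). In the side view the blue lid is at (502,245), the pot at (365,290) and the wheel at (282,503). I choose the blue-grey lid, and will check it in one close crop.

Run:
```python
from h import *
d={n:np.load(n+'0.npz') for n in ['top','side']}
def crop(n,r,c,h): return cv2.resize(d[n]['im'][r-h:r+h,c-h:c+h,::-1],(266,266),interpolation=cv2.INTER_CUBIC)
m=np.vstack([np.hstack([crop('side',156,321,24),crop('side',185,234,32),crop('side',325,183,38)]),
 np.hstack([crop('top',208,334,18),crop('top',178,250,24),crop('top',216,159,24)])])
cv2.imwrite('pics/crop.png',m)
for n in d:
    im=d[n]['im'].astype(int); X=cloud(n,d[n]['D']); R,G,B=im[...,0],im[...,1],im[...,2]
    near=lambda x,y,r:np.hypot(X[...,0]-x,X[...,1]-y)<r
    def rep(nm,m,z):
        r,c=np.nonzero(m); 
        if len(r)==0: print(n,nm,'none');return
        print(n,nm,len(r),'px',(r.mean().round(1),c.mean().round(1)),'depthmean',X[m].mean(0).round(1),'atz',at_z(n,r.mean(),c.mean(),z).round(1)[:2])
    w=near(505,313,70)
    rep('red',w&(R>100)&(R>2*G)&(R>2*B),91)
    rep('green',w&(G>1.5*R)&(G>1.25*B),55)
    rep('lidblue',near(526,-230,60)&(B>1.4*R)&(B>50),24)
    rep('bar',near(526,-230,45)&(X[...,2]>35),50)
    p=near(618,30,75)&(X[...,2]>92)&(X[...,2]<112); rep('collar',p,100)
    rep('orange',p&(R>1.35*G)&(G>1.25*B),100); rep('redmk',p&(R>1.7*G)&(G<1.3*B),100)
    rep('white',p&(im.min(-1)>150),100)
    # circle fit to collar outer edge
    q=X[p][:,:2]; h=cv2.convexHull(q.astype(np.float32))[:,0]; (cx,cy),rad=cv2.minEnclosingCircle(h); print('enclosing',cx,cy,rad)
    for nm,mm,z in [('lid',near(526,-230,60)&(X[...,2]>15)&(X[...,2]<32),24),('wheel',w&(X[...,2]>80),91),('dial',w&(X[...,2]>45)&(X[...,2]<64),55)]:
        q=X[mm][:,:2]; print(nm,cv2.minEnclosingCircle(q.astype(np.float32)),X[mm][:,2].mean())
```

```text
top red 249 px (np.float64(214.5), np.float64(155.8)) depthmean [500.  307.4  90.4] atz [499.9 307.3]
top green none
top lidblue 348 px (np.float64(208.5), np.float64(334.0)) depthmean [ 525.3 -233.2   23.7] atz [ 525.2 -233.2]
top bar 78 px (np.float64(207.4), np.float64(335.3)) depthmean [ 525.4 -233.7   48.4] atz [ 525.1 -233.4]
top collar 455 px (np.float64(175.9), np.float64(250.1)) depthmean [614.7  26.6  99.1] atz [614.4  26.6]
top orange 3 px (np.float64(188.3), np.float64(239.3)) depthmean [576.9  58.8  97.9] atz [576.5  58.7]
top redmk 1 px (np.float64(180.0), np.float64(234.0)) depthmean [603.   75.2  94.4] atz [601.9  74.8]
top white none
enclosing 615.001708984375 25.821056365966797 53.16438674926758
lid ((525.8534545898438, -234.48793029785156), 42.156822204589844) 23.678178735376594
wheel ((502.34100341796875, 309.7417907714844), 31.37160301208496) 89.96380389309932
dial ((502.5974426269531, 310.2217712402344), 50.76573181152344) 53.65326624861626
side red 907 px (np.float64(322.5), np.float64(180.2)) depthmean [498.7 313.   91.9] atz [498.9 313.1]
side green 29 px (np
[... 337 characters left out ...]
5.5), np.float64(231.9)) depthmean [611.8  32.3  99.4] atz [611.   33.4]
side orange 10 px (np.float64(187.0), np.float64(232.9)) depthmean [607.5  34.7 100.8] atz [606.5  35.3]
side redmk 9 px (np.float64(185.4), np.float64(230.8)) depthmean [613.   33.5 101.1] atz [613.1  34.7]
side white 9 px (np.float64(184.6), np.float64(234.0)) depthmean [609.7  28.9 100.8] atz [608.9  28.5]
enclosing 614.9688720703125 29.297338485717773 53.17512130737305
lid ((525.3502807617188, -230.42648315429688), 43.042999267578125) 24.21686666040848
wheel ((501.9554138183594, 312.4298400878906), 31.696447372436523) 91.49384450133915
dial ((501.8377685546875, 311.9382019042969), 50.0433464050293) 55.58506276686546
```

View pics/crop.png

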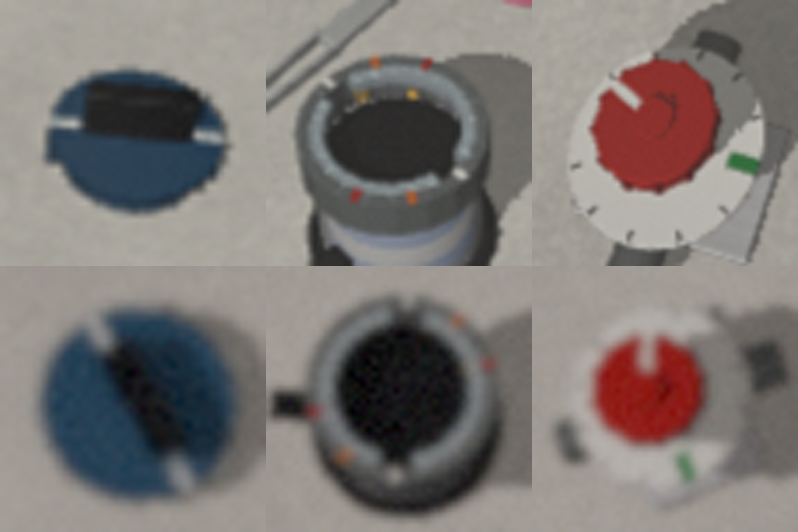

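The close crop confirms the blue-grey lid with black bar and white lines. The pot's white slot marks lie fore and aft, with orange and then red clockwise of each. Now the angles.

Run:
```python
from h import *
d={n:np.load(n+'0.npz') for n in ['top','side']}
C={'top':dict(w=(502.4,309.9),p=(615,25.8),l=(525.8,-234.2)),'side':dict(w=(501.9,312.2),p=(615,29.3),l=(525.4,-230.6))}
for n in d:
    im=d[n]['im'].astype(int); X=cloud(n,d[n]['D']); R,G,B=im[...,0],im[...,1],im[...,2]
    r,c=np.mgrid[:384,:512]
    def ann(z,ctr,r0,r1):
        o,_=ray(n,0,0); f,cx,cy,P=cal(n)
        v=np.stack([(c-cx)/f,(r-cy)/f,np.ones_like(r)],-1)@P[:3,:3].T
        Q=o+v*((z-o[2])/v[...,2])[...,None]; q=Q[...,:2]-ctr
        rho=np.hypot(*np.moveaxis(q,-1,0)); return (rho>r0)&(rho<r1),np.degrees(np.arctan2(q[...,1],q[...,0])),q
    def ang(m,a,w,per=360):
        k=360/per; s=(w[m]*np.exp(1j*k*np.radians(a[m]))).sum(); return round(float(np.degrees(np.angle(s))/k),1),int(m.sum())
    one=np.ones((384,512))
    m,a,q=ann(91,C[n]['w'],14,27); mm=m&(G>0.6*R)&(R>120); print(n,'pointer',ang(mm,a,one))
    m,a,q=ann(55,C[n]['w'],34,49); mm=m&(G>1.25*R)&(G>1.15*B); print(n,'green',ang(mm,a,one))
    m,a,q=ann(24,C[n]['l'],28,42); mm=m&(im.min(-1)>115); print(n,'lid lines',ang(mm,a,one,180))
    m,a,q=ann(50,C[n]['l'],0,32); mm=m&(im.max(-1)<60); 
    qq=q[mm]-q[mm].mean(0); u=np.linalg.svd(qq,full_matrices=False)[2][0]; print(n,'bar axis',np.degrees(np.arctan2(u[1],u[0])).round(1),q[mm].mean(0),mm.sum())
    m,a,q=ann(100,C[n]['p'],40,53)
    for nm,k in [('white',(im.min(-1)>145)),('warm',(R>1.4*B)&(R>80))]:
        s=np.argwhere(m&k); print(n,nm,[(int(i),int(j),round(float(a[i,j])),round(float(np.hypot(*q[i,j]))),im[i,j].tolist()) for i,j in s])
```

```text
top pointer (8.1, 18)
top green (-157.7, 4)
top lid lines (29.5, 18)
top bar axis -141.1 [-0.65632847 -5.20090227] 156
top white []
top warm [(163, 260, -37, 48, [134, 104, 88]), (164, 260, -39, 46, [131, 101, 87]), (171, 265, -72, 46, [119, 85, 83]), (171, 266, -73, 49, [117, 78, 75]), (172, 266, -77, 48, [110, 81, 78]), (179, 234, 102, 50, [103, 67, 68]), (180, 234, 105, 51, [111, 63, 60]), (180, 235, 106, 48, [122, 84, 87]), (187, 239, 135, 48, [115, 93, 79]), (187, 240, 138, 46, [131, 104, 89]), (188, 238, 135, 53, [90, 74, 63]), (188, 239, 138, 51, [114, 82, 64]), (188, 240, 141, 49, [126, 91, 71]), (189, 239, 140, 53, [96, 70, 55]), (189, 240, 143, 51, [102, 79, 67])]
side pointer (-3.1, 30)
side green (-157.6, 36)
side lid lines (26.0, 21)
side bar axis -148.5 [-5.79061411  9.02749237] 191
side white [(171, 216, -8, 53, [165, 163, 156]), (172, 215, -4, 52, [165, 162, 155]), (172, 216, -6, 51, [178, 176, 169]), (172, 217, -8, 49, [160, 159, 154]), (173, 217, -5, 47, [167, 166, 160]), (183, 208, 34, 53, [161, 157, 150]), (187, 208, 47, 53, [164, 160, 152]), (188, 208, 50, 53, [1
[... 596 characters left out ...]
 [109, 62, 61]), (169, 240, -76, 46, [128, 76, 75]), (198, 223, 104, 43, [128, 88, 86]), (199, 222, 103, 47, [105, 77, 74]), (199, 223, 105, 46, [134, 57, 54]), (199, 224, 108, 45, [129, 65, 62]), (199, 236, 141, 44, [156, 99, 72]), (199, 237, 144, 45, [148, 99, 72]), (200, 222, 104, 49, [119, 68, 65]), (200, 223, 106, 48, [135, 52, 49]), (200, 224, 109, 47, [113, 73, 70]), (200, 236, 141, 47, [155, 89, 55]), (200, 237, 143, 47, [158, 90, 52]), (200, 238, 145, 48, [113, 89, 79]), (201, 222, 105, 51, [111, 72, 69]), (201, 223, 108, 51, [120, 67, 64]), (201, 236, 140, 49, [143, 89, 65]), (201, 237, 142, 50, [154, 88, 54]), (201, 238, 145, 51, [111, 87, 77]), (202, 237, 142, 52, [100, 82, 71])]
```

```bash
cat >> h.py <<'E'
from scipy.spatial.transform import Rotation as Ro
import json
def yaw(s=None):
    x=Ro.from_quat((s or get_state())['eef_rot']).as_matrix()[:,0]; return np.degrees(np.arctan2(x[1],x[0]))
def plan(wps,p=None,y=None,step=45):
    """wps: list of (x,y,z,yaw); rows along straight lines, split in calls of 12"""
    s=get_state(); p=np.array(s['eef_pos'] if p is None else p,float); y=yaw(s) if y is None else y
    rows=[]
    for w in wps:
        n=int(max(1,np.ceil(np.linalg.norm(np.array(w[:3])-p)/step),np.ceil(abs(w[3]-y)/8.4)))
        dy=round((w[3]-y)/n,1)
        for k in range(n):
            t=np.radians(y); g=(np.array(w[:3])-p)/(n-k)
            l=np.round([g@[np.cos(t),np.sin(t),0],g@[np.sin(t),-np.cos(t),0],-g[2]],0 if n-k>1 else 1)
            p=p+l[0]*np.array([np.cos(t),np.sin(t),0])+l[1]*np.array([np.sin(t),-np.cos(t),0])-[0,0,l[2]]
            rows.append({"delta_pos":[float(v)+0 for v in l],"delta_rot":[0,0,-dy+0]}); y+=dy
    for i in range(0,len(rows),12): print(json.dumps(rows[i:i+12]))
    print('end',p.round(1),round(y,1))
def st():
    s=get_state(); print(round(s['time_s'],2),s['eef_pos'].round(1),'yaw',yaw(s).round(2),'q',np.degrees(s['q']).round(1),'F',s['ft_force'].round(1),'T',s['ft_torque'].round(2),'gap',s['finger_gap'].round(1),s['grip_force'].round(1))
E
python3 -c "
from h import *
plan([(502,0,200,130),(502,311,200,181)])"
```

```text
[{"delta_pos": [31.0, -32.0, 2.0], "delta_rot": [0, 0, -7.3]}, {"delta_pos": [34.0, -28.0, 2.0], "delta_rot": [0, 0, -7.3]}, {"delta_pos": [38.0, -23.0, 2.0], "delta_rot": [0, 0, -7.3]}, {"delta_pos": [40.0, -19.0, 2.0], "delta_rot": [0, 0, -7.3]}, {"delta_pos": [42.0, -13.0, 2.0], "delta_rot": [0, 0, -7.3]}, {"delta_pos": [44.0, -8.0, 2.0], "delta_rot": [0, 0, -7.3]}, {"delta_pos": [44.0, -2.0, 2.0], "delta_rot": [0, 0, -7.3]}, {"delta_pos": [44.0, 4.0, 2.0], "delta_rot": [0, 0, -7.3]}, {"delta_pos": [44.0, 9.0, 2.0], "delta_rot": [0, 0, -7.3]}, {"delta_pos": [42.0, 15.0, 2.0], "delta_rot": [0, 0, -7.3]}, {"delta_pos": [40.0, 20.0, 2.0], "delta_rot": [0, 0, -7.3]}, {"delta_pos": [37.0, 25.0, 2.0], "delta_rot": [0, 0, -7.3]}]
[{"delta_pos": [33.0, 29.0, 2.0], "delta_rot": [0, 0, -7.3]}, {"delta_pos": [30.0, 33.0, 2.0], "delta_rot": [0, 0, -7.3]}, {"delta_pos": [25.0, 37.0, 2.0], "delta_rot": [0, 0, -7.3]}, {"delta_pos": [20.2, 39.7, 1.3], "delta_rot": [0, 0, -7.3]}, {"delta_pos": [34.0, 28.0, 0.0], "delta_rot": [0, 0, -7.4]}, {"delta_pos": [30.0, 32.0, 0.0], "delta_rot": [0, 0, -7.4]}, {"delta_pos": [26.0, 36.0, 0.0], "delta_rot": [0, 0, -7.4]}, {"delta_pos": [21.0, 39.0, 0.0], "delta_rot": [0, 0, -7.4]}, {"delta_pos": [16.0, 42.0, 0.0], "delta_rot": [0, 0, -7.4]}, {"delta_pos": [11.0, 43.0, 0.0], "delta_rot": [0, 0, -7.4]}, {"delta_pos": [4.3, 44.8, 0.0], "delta_rot": [0, 0, -7.4]}]
end [502. 311. 200.] 181.3
```

Call:
play_rows(motion=[{"delta_pos": [31.0,-32.0,2.0],"delta_rot": [0,0,-7.3]},{"delta_pos": [34.0,-28.0,2.0],"delta_rot": [0,0,-7.3]},{"delta_pos": [38.0,-23.0,2.0],"delta_rot": [0,0,-7.3]},{"delta_pos": [40.0,-19.0,2.0],"delta_rot": [0,0,-7.3]},{"delta_pos": [42.0,-13.0,2.0],"delta_rot": [0,0,-7.3]},{"delta_pos": [44.0,-8.0,2.0],"delta_rot": [0,0,-7.3]},{"delta_pos": [44.0,-2.0,2.0],"delta_rot": [0,0,-7.3]},{"delta_pos": [44.0,4.0,2.0],"delta_rot": [0,0,-7.3]},{"delta_pos": [44.0,9.0,2.0],"delta_rot": [0,0,-7.3]},{"delta_pos": [42.0,15.0,2.0],"delta_rot": [0,0,-7.3]},{"delta_pos": [40.0,20.0,2.0],"delta_rot": [0,0,-7.3]},{"delta_pos": [37.0,25.0,2.0],"delta_rot": [0,0,-7.3]}], claw=1, newtons=40)

```text
time_s: 2.1
eef_pos: [411.9, -151.0, 207.6]
eef_rot: [0.639, 0.769, 0.0, 0.0]
ft_force: [1.3, -1.0, 0.4]
finger_gap: 85.8
grip_force: 0.0
```

Call:
play_rows(motion=[{"delta_pos": [33.0,29.0,2.0],"delta_rot": [0,0,-7.3]},{"delta_pos": [30.0,33.0,2.0],"delta_rot": [0,0,-7.3]},{"delta_pos": [25.0,37.0,2.0],"delta_rot": [0,0,-7.3]},{"delta_pos": [20.2,39.7,1.3],"delta_rot": [0,0,-7.3]},{"delta_pos": [34.0,28.0,0.0],"delta_rot": [0,0,-7.4]},{"delta_pos": [30.0,32.0,0.0],"delta_rot": [0,0,-7.4]},{"delta_pos": [26.0,36.0,0.0],"delta_rot": [0,0,-7.4]},{"delta_pos": [21.0,39.0,0.0],"delta_rot": [0,0,-7.4]},{"delta_pos": [16.0,42.0,0.0],"delta_rot": [0,0,-7.4]},{"delta_pos": [11.0,43.0,0.0],"delta_rot": [0,0,-7.4]},{"delta_pos": [4.3,44.8,0.0],"delta_rot": [0,0,-7.4]}])

```text
time_s: 3.2
eef_pos: [501.7, 312.9, 200.2]
eef_rot: [-0.014, 1.0, 0.0, 0.0]
ft_force: [1.0, 0.1, 0.1]
finger_gap: 85.8
grip_force: 0.0
```

```bash
python3 -c "
from h import *
st(); plan([(502,311,120,181)],step=30); plan([(502,311,64,181)],p=(502,311,120),y=181,step=20)"
```

```text
Traceback (most recent call last):
  File "h.py", line 34, in st
    s=get_state(); print(round(s['time_s'],2),s['eef_pos'].round(1),'yaw',yaw(s).round(2),'q',np.degrees(s['q']).round(1),'F',s['ft_force'].round(1),'T',s['ft_torque'].round(2),'gap',s['finger_gap'].round(1),s['grip_force'].round(1))
                                                                                                                                                                                       ^^^^^^^^^^^^^^^^^^^^^
AttributeError: 'float' object has no attribute 'round'
```

Call:
play_rows(motion=[{"delta_pos": [0,0,30]},{"delta_pos": [0,0,30]},{"delta_pos": [0,0,20]},{"delta_pos": [0,0,0]}])

```text
$.motion[0]: bad value
```

```bash
sed -i "s/s\['finger_gap'\].round(1),s\['grip_force'\].round(1)/round(s['finger_gap'],1),round(s['grip_force'],1)/" h.py; python3 -c "
from h import *
st()"
```

```text
3.2 [501.7 312.9 200.2] yaw -178.43 q [ 30.8  23.6  99.2  -0.   57.3 -60.8] F [1.  0.1 0.1] T [ 0.05 -0.07 -0.01] gap 85.8 0.0
```

Both fields are needed in every row.

Call:
play_rows(motion=[{"delta_pos": [0,0,30],"delta_rot": [0,0,0]},{"delta_pos": [0,0,30],"delta_rot": [0,0,0]},{"delta_pos": [0,0,20],"delta_rot": [0,0,0]},{"delta_pos": [0,0,0],"delta_rot": [0,0,0]}])

```text
time_s: 3.6
eef_pos: [500.1, 310.1, 117.2]
eef_rot: [-0.011, 1.0, -0.001, -0.002]
ft_force: [-0.7, -0.9, -0.3]
finger_gap: 85.4
grip_force: 0.0
```

```bash
python3 -c "
from h import *
st()"
```

```text
3.6 [500.1 310.1 117.2] yaw -178.73 q [ 30.6  30.  102.    0.   48.3 -60.6] F [-0.7 -0.9 -0.3] T [-0.01  0.02 -0.01] gap 85.4 0.0
```

Call:
play_rows(motion=[{"delta_pos": [0,0,20],"delta_rot": [0,0,0]},{"delta_pos": [0,0,16],"delta_rot": [0,0,0]},{"delta_pos": [0,0,12],"delta_rot": [0,0,0]},{"delta_pos": [0,0,8],"delta_rot": [0,0,0]},{"delta_pos": [0,0,0],"delta_rot": [0,0,0]},{"delta_pos": [0,0,0],"delta_rot": [0,0,0]}])

```text
time_s: 4.2
eef_pos: [502.2, 311.1, 64.3]
eef_rot: [-0.011, 1.0, 0.0, 0.0]
ft_force: [0.1, 0.1, 0.1]
finger_gap: 85.6
grip_force: 0.0
```

Call:
play_rows(motion=[{"delta_pos": [0,0,0],"delta_rot": [0,0,0]},{"delta_pos": [0,0,0],"delta_rot": [0,0,0]},{"delta_pos": [0,0,0],"delta_rot": [0,0,0]},{"delta_pos": [0,0,0],"delta_rot": [0,0,0]},{"delta_pos": [0,0,0],"delta_rot": [0,0,0]}], claw=0, newtons=40)

```text
time_s: 4.7
eef_pos: [502.4, 310.9, 65.0]
eef_rot: [-0.011, 1.0, 0.0, 0.0]
ft_force: [-1.6, -3.2, 5.5]
finger_gap: 58.4
grip_force: 41.9
```

```bash
python3 -c "
from h import *
st()"
```

```text
4.7 [502.4 310.9  65. ] yaw -178.74 q [ 30.6  34.6 102.9  -0.   42.5 -60.6] F [-1.6 -3.2  5.5] T [-0.28  0.07  0.04] gap 58.4 41.9
```

Call:
play_rows(motion=[{"delta_pos": [0,0,0],"delta_rot": [0,0,8]},{"delta_pos": [0,0,0],"delta_rot": [0,0,8]},{"delta_pos": [0,0,0],"delta_rot": [0,0,8]},{"delta_pos": [0,0,0],"delta_rot": [0,0,8]},{"delta_pos": [0,0,0],"delta_rot": [0,0,8]},{"delta_pos": [0,0,0],"delta_rot": [0,0,8]},{"delta_pos": [0,0,0],"delta_rot": [0,0,8]},{"delta_pos": [0,0,0],"delta_rot": [0,0,8]},{"delta_pos": [0,0,0],"delta_rot": [0,0,8]},{"delta_pos": [0,0,0],"delta_rot": [0,0,8]}])

```text
time_s: 5.7
eef_pos: [502.8, 311.4, 65.1]
eef_rot: [0.637, 0.771, 0.001, 0.0]
ft_force: [0.8, -0.4, 3.6]
finger_gap: 58.7
grip_force: 42.0
```

Call:
play_rows(motion=[{"delta_pos": [0,0,0],"delta_rot": [0,0,8]},{"delta_pos": [0,0,0],"delta_rot": [0,0,8]},{"delta_pos": [0,0,0],"delta_rot": [0,0,8]},{"delta_pos": [0,0,0],"delta_rot": [0,0,8]},{"delta_pos": [0,0,0],"delta_rot": [0,0,8]},{"delta_pos": [0,0,0],"delta_rot": [0,0,8]},{"delta_pos": [0,0,0],"delta_rot": [0,0,8]},{"delta_pos": [0,0,0],"delta_rot": [0,0,8]},{"delta_pos": [0,0,0],"delta_rot": [0,0,8]},{"delta_pos": [0,0,0],"delta_rot": [0,0,8]},{"delta_pos": [0,0,0],"delta_rot": [0,0,0]},{"delta_pos": [0,0,0],"delta_rot": [0,0,0]}])

```text
time_s: 6.9
eef_pos: [503.3, 311.1, 65.0]
eef_rot: [0.982, 0.186, 0.001, -0.0]
ft_force: [3.7, -4.1, 6.3]
finger_gap: 58.4
grip_force: 42.5
```

```bash
python3 -c "
from h import *
st()"
```

```text
6.9 [503.3 311.1  65. ] yaw 21.48 q [ 3.060e+01  3.460e+01  1.028e+02 -1.000e-01  4.240e+01  9.920e+01] F [ 3.7 -4.1  6.3] T [-0.73 -0.69 -0.04] gap 58.4 42.5
```

Call:
play_rows(motion=[{"delta_pos": [0,0,0],"delta_rot": [0,0,0]},{"delta_pos": [0,0,0],"delta_rot": [0,0,0]},{"delta_pos": [0,0,0],"delta_rot": [0,0,0]},{"delta_pos": [0,0,-20],"delta_rot": [0,0,0]},{"delta_pos": [0,0,-40],"delta_rot": [0,0,0]},{"delta_pos": [0,0,-40],"delta_rot": [0,0,0]},{"delta_pos": [0,0,-40],"delta_rot": [0,0,0]}], claw=1)

```text
time_s: 7.6
eef_pos: [501.3, 310.9, 205.0]
eef_rot: [0.983, 0.185, -0.001, 0.0]
ft_force: [0.4, 0.7, 0.2]
finger_gap: 85.3
grip_force: 0.0
```

Call:
play_rows(motion=[{"delta_pos": [-16,42,0],"delta_rot": [0,0,0]},{"delta_pos": [-16,42,0],"delta_rot": [0,0,0]},{"delta_pos": [-16,42,0],"delta_rot": [0,0,0]},{"delta_pos": [-16,42,0],"delta_rot": [0,0,0]},{"delta_pos": [-16,42,0],"delta_rot": [0,0,0]},{"delta_pos": [-16,42,0],"delta_rot": [0,0,0]}])

```text
time_s: 8.2
eef_pos: [503.3, 39.9, 203.9]
eef_rot: [0.983, 0.185, -0.0, -0.0]
ft_force: [0.2, -0.3, -0.2]
finger_gap: 85.1
grip_force: 0.0
```

```bash
cat > look.py <<'E'
from h import *
import sys
st()
k=sys.argv[1]; M=[]
for n in ['top','side']:
    im,D=eyes.grab_frame(n); np.savez(f'{n}{k}.npz',im=im,D=D)
    X=cloud(n,D); I=im.astype(int); R,G,B=I[...,0],I[...,1],I[...,2]
    w=(np.hypot(X[...,0]-502,X[...,1]-311)<60)&(X[...,2]>82)&(X[...,2]<97)
    (cx,cy),rad=cv2.minEnclosingCircle(X[w][:,:2].astype(np.float32))
    q=X[...,:2]-[cx,cy]; rho=np.hypot(q[...,0],q[...,1]); a=np.degrees(np.arctan2(q[...,1],q[...,0]))
    m=w&(G>0.55*R)&(R>90)&(rho>12)&(rho<27); g=(rho<50)&(rho>33)&(G>1.25*R)&(G>1.15*B)
    md=lambda m: np.degrees(np.angle(np.exp(1j*np.radians(a[m])).sum()))
    print(n,(cx,cy),rad,'pointer',md(m),m.sum(),rho[m].mean() if m.any() else 0,'green',md(g),g.sum())
    r,c=(325,183) if n=='side' else (216,159); h=38 if n=='side' else 24
    M.append(cv2.resize(im[r-h:r+h,c-h:c+h,::-1],(390,390),interpolation=cv2.INTER_CUBIC))
cv2.imwrite(f'pics/wheel{k}.png',np.hstack(M))
E
python3 look.py 1
```

```text
8.2 [503.3  39.9 203.9] yaw 21.33 q [  3.2  16.3 109.7   0.   54.   71.8] F [ 0.2 -0.3 -0.2] T [ 0.05 -0.01  0.01] gap 85.1 0.0
top (502.3717346191406, 309.90606689453125) 31.69966697692871 pointer -165.2357921720696 20 19.172322950522567 green -159.00552543532893 3
side (501.72833251953125, 312.3919677734375) 31.71592903137207 pointer -157.8384312003625 38 19.2446211854731 green -157.66864873116447 37
```

View pics/wheel1.png

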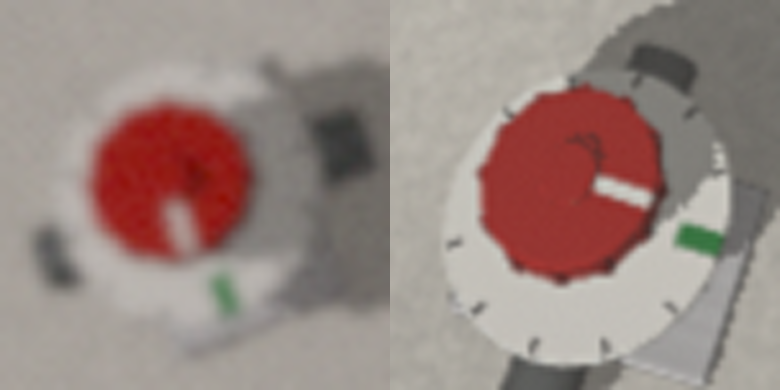

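The wheel turned. The pointer now lies on the mark to within a few degrees in both crops, with the side view almost in line. I'll refine by comparing bar directions.

Run:
```python
from h import *
def soft(n,k,box,z,kind):
    im=np.load(f'{n}{k}.npz')['im'].astype(np.float32); r0,r1,c0,c1=box
    R,G,B=np.moveaxis(im,-1,0)
    w=np.clip((G/R-0.25)/0.5,0,1) if kind=='p' else np.clip((G/np.maximum(R,B)-1.05)/0.6,0,1)
    return w
import itertools
for n,k in itertools.product(['top','side'],['0','1']):
    im=np.load(f'{n}{k}.npz')['im'].astype(np.float64); R,G,B=np.moveaxis(im,-1,0)
    f,cx,cy,P=cal(n); o=P[:3,3]; r,c=np.mgrid[:384,:512]
    v=np.stack([(c-cx)/f,(r-cy)/f,np.ones_like(r,float)],-1)@P[:3,:3].T
    Qz=lambda z:(o+v*((z-o[2])/v[...,2])[...,None])[...,:2]
    Q=Qz(91); 
    # wheel centre: filled silhouette of red + pointer at z=91, rim top
    red=((R>1.6*G)&(R>70)&(np.hypot(*np.moveaxis(Q-[502,311],-1,0))<60)).astype(np.uint8)
    ct=max(cv2.findContours(red,0,2)[0],key=cv2.contourArea); hull=cv2.convexHull(ct)
    fill=cv2.fillConvexPoly(np.zeros_like(red),hull,1)>0
    # fit: top disc circle r=30 at z=91 (upper edges) -> use hull points' enclosing
    hp=Q[hull[:,0,1],hull[:,0,0]]; ce,ra=cv2.minEnclosingCircle(hp.astype(np.float32))
    rho=np.hypot(*np.moveaxis(Q-np.array(ce),-1,0))
    w=np.where(fill&(rho<24),np.clip((G/R-0.35)/0.4,0,1),0)
    m=w>0.15; W=w[m]; q=Q[m]; mu=(q*W[:,None]).sum(0)/W.sum(); C=((q-mu)*W[:,None]).T@(q-mu); e,U=np.linalg.eigh(C); u=U[:,1]
    pa=np.degrees(np.arctan2(u[1],u[0]))%180
    Q5=Qz(55); g=np.where((np.hypot(*np.moveaxis(Q5-[502,311],-1,0))<60),np.clip((G/np.maximum(R,B)-1.08)/0.5,0,1),0)
    m=g>0.1; W=g[m]; q=Q5[m]; mg=(q*W[:,None]).sum(0)/max(W.sum(),1e-9); C=((q-mg)*W[:,None]).T@(q-mg); U=np.linalg.eigh(C)[1][:,1]
    print(n,k,'ctr',np.round(ce,1),round(ra,1),'ptr mu',mu.round(1),'dir',pa.round(1),np.sqrt(e/w.sum()).round(1),'| green',mg.round(1),'dir',(np.degrees(np.arctan2(U[1],U[0]))%180).round(1))
    print('   ptr->green dir', (np.degrees(np.arctan2(*(mg-mu)[::-1]))).round(1))
```

```text
top 0 ctr [502.1 307.5] 29.5 ptr mu [519.  309.4] dir 177.7 [3.2 4.3] | green [464.3 294.8] dir 24.5
   ptr->green dir -165.0
top 1 ctr [501.1 308.5] 29.4 ptr mu [486.4 304.2] dir 19.7 [3.2 4.9] | green [464.  294.7] dir 24.7
   ptr->green dir -157.1
side 0 ctr [500.4 312.8] 31.6 ptr mu [516.1 310.1] dir 25.0 [2.3 6.2] | green [463.3 296.2] dir 21.0
   ptr->green dir -165.3
side 1 ctr [499.6 311.9] 31.7 ptr mu [487.4 305.3] dir 0.9 [2.7 6. ] | green [463.2 296.2] dir 21.2
   ptr->green dir -159.5<stdin>:21: RuntimeWarning: divide by zero encountered in divide
<stdin>:21: RuntimeWarning: invalid value encountered in divide
<stdin>:24: RuntimeWarning: divide by zero encountered in divide
```

The two-picture check puts the pointer about 1–2° past the green mark, which is close enough. The tap also confirms that averaging the two cameras gives true positions. Next, the lid.

```bash
python3 -c "
from h import *
plan([(525.6,-232.4,120,29)])"
```

```text
[{"delta_pos": [-11.0, 37.0, 12.0], "delta_rot": [0, 0, -1.1]}, {"delta_pos": [-12.0, 37.0, 12.0], "delta_rot": [0, 0, -1.1]}, {"delta_pos": [-12.0, 37.0, 12.0], "delta_rot": [0, 0, -1.1]}, {"delta_pos": [-13.0, 36.0, 12.0], "delta_rot": [0, 0, -1.1]}, {"delta_pos": [-14.0, 36.0, 12.0], "delta_rot": [0, 0, -1.1]}, {"delta_pos": [-14.0, 36.0, 12.0], "delta_rot": [0, 0, -1.1]}, {"delta_pos": [-14.7, 35.8, 11.8], "delta_rot": [0, 0, -1.1]}]
end [ 525.6 -232.4  120. ] 28.7
```

Call:
play_rows(motion=[{"delta_pos": [-11,37,12],"delta_rot": [0,0,-1.1]},{"delta_pos": [-12,37,12],"delta_rot": [0,0,-1.1]},{"delta_pos": [-12,37,12],"delta_rot": [0,0,-1.1]},{"delta_pos": [-13,36,12],"delta_rot": [0,0,-1.1]},{"delta_pos": [-14,36,12],"delta_rot": [0,0,-1.1]},{"delta_pos": [-14,36,12],"delta_rot": [0,0,-1.1]},{"delta_pos": [-14.7,35.8,11.8],"delta_rot": [0,0,-1.1]},{"delta_pos": [0,0,0],"delta_rot": [0,0,0]},{"delta_pos": [0,0,0],"delta_rot": [0,0,0]}], claw=0.6)

```text
time_s: 9.2
eef_pos: [526.8, -228.1, 119.5]
eef_rot: [0.968, 0.249, -0.001, -0.001]
ft_force: [-0.2, 0.8, -0.5]
finger_gap: 51.6
grip_force: 0.0
```

```bash
python3 -c "
from h import *
st(); s=get_state(); p=s['eef_pos']
plan([(525.6,-232.4,p[2],29)])
im,D=eyes.grab_frame('side'); cv2.imwrite('pics/lid2.png',cv2.resize(im[80:230,240:440,::-1],(800,600),interpolation=cv2.INTER_CUBIC))"
```

```text
9.2 [ 526.8 -228.1  119.5] yaw 28.89 q [-24.6  28.7 104.    0.   47.4  36.5] F [-0.2  0.8 -0.5] T [ 0.01 -0.04 -0.02] gap 51.6 0.0
[{"delta_pos": [-3.1, 3.1, 0.0], "delta_rot": [0, 0, -0.1]}]
end [ 525.6 -232.3  119.5] 29.0
```

View pics/lid2.png

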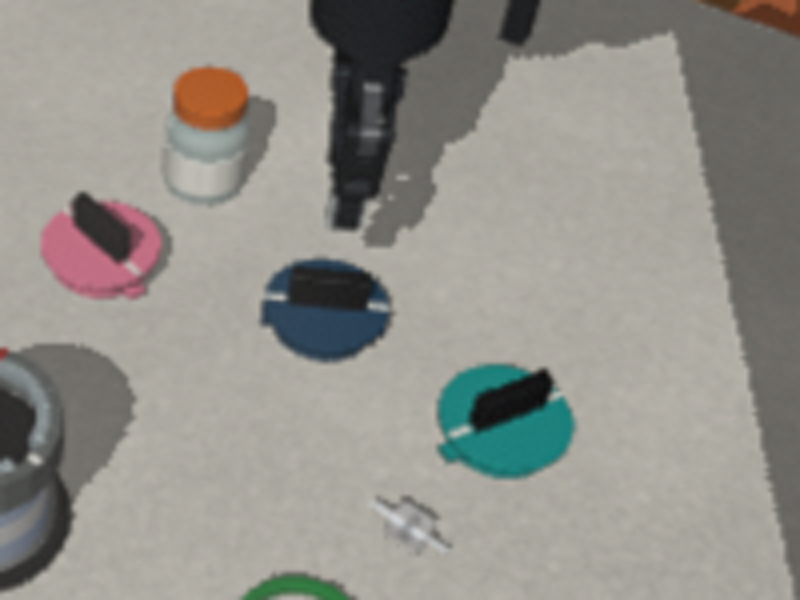

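The gripper hangs over the blue lid (crop (325,305)), away from the pink and turquoise ones. I'll correct by 4 mm and descend.

Call:
play_rows(motion=[{"delta_pos": [-3.1,3.1,20],"delta_rot": [0,0,0]},{"delta_pos": [0,0,20],"delta_rot": [0,0,0]},{"delta_pos": [0,0,14],"delta_rot": [0,0,0]},{"delta_pos": [0,0,10],"delta_rot": [0,0,0]},{"delta_pos": [0,0,0],"delta_rot": [0,0,0]},{"delta_pos": [0,0,0],"delta_rot": [0,0,0]},{"delta_pos": [0,0,0],"delta_rot": [0,0,0]}])

```text
time_s: 9.95
eef_pos: [526.6, -232.6, 57.0]
eef_rot: [0.968, 0.25, 0.0, 0.0]
ft_force: [0.1, 0.3, -0.2]
finger_gap: 51.5
grip_force: 0.0
```

```bash
python3 -c "
from h import *
st(); s=get_state(); p=s['eef_pos']
plan([(525.6,-232.4,27.5,29)],step=12)"
```

```text
9.95 [ 526.6 -232.6   57. ] yaw 28.96 q [-25.   34.5 105.    0.   40.5  36. ] F [ 0.1  0.3 -0.2] T [ 0.03 -0.04  0.01] gap 51.5 0.0
[{"delta_pos": [0.0, 0.0, 10.0], "delta_rot": [0, 0, 0.0]}, {"delta_pos": [0.0, 0.0, 10.0], "delta_rot": [0, 0, 0.0]}, {"delta_pos": [-0.8, -0.6, 9.5], "delta_rot": [0, 0, 0.0]}]
end [ 525.6 -232.4   27.5] 29.0
```

Call:
play_rows(motion=[{"delta_pos": [0,0,10],"delta_rot": [0,0,0]},{"delta_pos": [-0.8,-0.6,10],"delta_rot": [0,0,0]},{"delta_pos": [0,0,9.5],"delta_rot": [0,0,0]},{"delta_pos": [0,0,0],"delta_rot": [0,0,0]},{"delta_pos": [0,0,0],"delta_rot": [0,0,0]}])

```text
time_s: 10.45
eef_pos: [524.7, -232.2, 26.1]
eef_rot: [0.968, 0.25, -0.0, -0.0]
ft_force: [0.4, 0.6, -0.5]
finger_gap: 51.2
grip_force: 0.0
```

Call:
play_rows(motion=[{"delta_pos": [0,0,0],"delta_rot": [0,0,0]},{"delta_pos": [0,0,0],"delta_rot": [0,0,0]},{"delta_pos": [0,0,0],"delta_rot": [0,0,0]},{"delta_pos": [0,0,0],"delta_rot": [0,0,0]},{"delta_pos": [0,0,0],"delta_rot": [0,0,0]}], claw=0, newtons=70)

```text
time_s: 10.95
eef_pos: [525.5, -232.6, 27.3]
eef_rot: [0.968, 0.25, 0.0, 0.0]
ft_force: [0.6, -0.8, 4.9]
finger_gap: 10.2
grip_force: 70.1
```

```bash
python3 -c "
from h import *
st()"
```

```text
10.95 [ 525.5 -232.6   27.3] yaw 28.95 q [-25.1  37.3 105.3   0.   37.4  36. ] F [ 0.6 -0.8  4.9] T [-0.02  0.09  0.01] gap 10.2 70.1
```

Lid gripped. I'll lift, carry it near the pot and look at it in hand.

```bash
python3 -c "
from h import *
plan([(525.6,-232.4,180,28.9)],step=30);plan([(615,27.5,175,-4.6)],p=(525.6,-232.4,180),y=28.9,step=35)"
```

```text
[{"delta_pos": [0.0, 0.0, -25.0], "delta_rot": [0, 0, 0.0]}, {"delta_pos": [0.0, 0.0, -26.0], "delta_rot": [0, 0, 0.0]}, {"delta_pos": [0.0, 0.0, -25.0], "delta_rot": [0, 0, 0.0]}, {"delta_pos": [0.0, 0.0, -26.0], "delta_rot": [0, 0, 0.0]}, {"delta_pos": [0.0, 0.0, -25.0], "delta_rot": [0, 0, 0.0]}, {"delta_pos": [0.2, -0.1, -25.7], "delta_rot": [0, 0, 0.0]}]
end [ 525.6 -232.4  180. ] 28.9
[{"delta_pos": [25.0, -23.0, 1.0], "delta_rot": [0, 0, 4.2]}, {"delta_pos": [24.0, -25.0, 1.0], "delta_rot": [0, 0, 4.2]}, {"delta_pos": [22.0, -27.0, 0.0], "delta_rot": [0, 0, 4.2]}, {"delta_pos": [20.0, -28.0, 1.0], "delta_rot": [0, 0, 4.2]}, {"delta_pos": [18.0, -29.0, 0.0], "delta_rot": [0, 0, 4.2]}, {"delta_pos": [15.0, -31.0, 1.0], "delta_rot": [0, 0, 4.2]}, {"delta_pos": [13.0, -31.0, 0.0], "delta_rot": [0, 0, 4.2]}, {"delta_pos": [11.4, -32.9, 1.0], "delta_rot": [0, 0, 4.2]}]
end [615.   27.5 175. ] -4.7
```

Call:
play_rows(motion=[{"delta_pos": [0,0,-12],"delta_rot": [0,0,0]},{"delta_pos": [0,0,-25],"delta_rot": [0,0,0]},{"delta_pos": [0,0,-30],"delta_rot": [0,0,0]},{"delta_pos": [0,0,-30],"delta_rot": [0,0,0]},{"delta_pos": [0,0,-30],"delta_rot": [0,0,0]},{"delta_pos": [0,0,-26],"delta_rot": [0,0,0]}])

```text
time_s: 11.55
eef_pos: [524.7, -232.1, 181.6]
eef_rot: [0.968, 0.25, 0.0, 0.0]
ft_force: [-1.0, -0.5, -2.0]
finger_gap: 10.5
grip_force: 69.0
```

Call:
play_rows(motion=[{"delta_pos": [25.0,-23.0,1.0],"delta_rot": [0,0,4.2]},{"delta_pos": [24.0,-25.0,1.0],"delta_rot": [0,0,4.2]},{"delta_pos": [22.0,-27.0,0.0],"delta_rot": [0,0,4.2]},{"delta_pos": [20.0,-28.0,1.0],"delta_rot": [0,0,4.2]},{"delta_pos": [18.0,-29.0,0.0],"delta_rot": [0,0,4.2]},{"delta_pos": [15.0,-31.0,1.0],"delta_rot": [0,0,4.2]},{"delta_pos": [13.0,-31.0,0.0],"delta_rot": [0,0,4.2]},{"delta_pos": [11.4,-32.9,1.0],"delta_rot": [0,0,4.2]},{"delta_pos": [0,0,0],"delta_rot": [0,0,0]},{"delta_pos": [0,0,0],"delta_rot": [0,0,0]},{"delta_pos": [0,0,0],"delta_rot": [0,0,0]}])

```text
time_s: 12.65
eef_pos: [613.5, 27.0, 174.7]
eef_rot: [0.999, -0.04, -0.0, 0.0]
ft_force: [-0.0, -0.3, -2.2]
finger_gap: 10.7
grip_force: 69.1
```

Run:
```python
from h import *
st(); M=[]
p=get_state()['eef_pos']
for n in ['top','side']:
    im,D=eyes.grab_frame(n); np.savez(f'{n}3.npz',im=im,D=D); X=cloud(n,D)
    m=(np.hypot(X[...,0]-p[0],X[...,1]-p[1])<55)&(abs(X[...,2]-(p[2]-27.3+24))<6)
    c,rad=cv2.minEnclosingCircle(X[m][:,:2].astype(np.float32)) if m.any() else ((0,0),0)
    print(n,'flange',m.sum(),np.round(c,1),round(rad,1),'z',X[m][:,2].mean())
    r,cc=map(int,proj(n,(p[0],p[1],140))); h=30 if n=='top' else 40
    M.append(cv2.resize(im[r-h:r+h,cc-h:cc+h,::-1],(390,390),interpolation=cv2.INTER_CUBIC))
cv2.imwrite('pics/hand3.png',np.hstack(M))
```

```text
12.65 [613.5  27.  174.7] yaw -4.63 q [ 1.4 27.2 97.1 -0.  55.7 96.1] F [-0.  -0.3 -2.2] T [ 0.01 -0.03  0.01] gap 10.7 69.1
top flange 0 [0 0] 0 z nan
side flange 664 [612.   28.7] 42.1 z 171.62139980441637<stdin>:8: RuntimeWarning: Mean of empty slice.
  ret = ret.dtype.type(ret / rcount)
```

View pics/hand3.png

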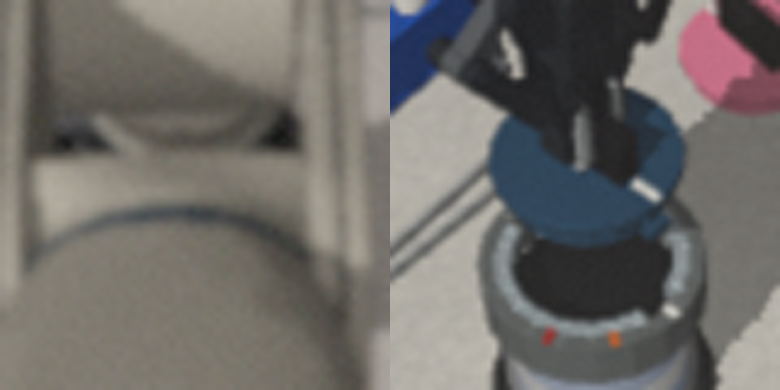

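The side view shows the lid held level over the pot, with its lug facing the slot's white mark (crop (670,310)). The lid centre is 3 mm short in x, so I'll correct that and lower it.

Call:
play_rows(motion=[{"delta_pos": [2.9,-0.8,10],"delta_rot": [0,0,0]},{"delta_pos": [0,0,15],"delta_rot": [0,0,0]},{"delta_pos": [0,0,10],"delta_rot": [0,0,0]},{"delta_pos": [0,0,0],"delta_rot": [0,0,0]},{"delta_pos": [0,0,0],"delta_rot": [0,0,0]},{"delta_pos": [0,0,0],"delta_rot": [0,0,0]}])

```text
time_s: 13.35
eef_pos: [617.4, 28.2, 139.9]
eef_rot: [0.999, -0.041, 0.0, -0.0]
ft_force: [-0.5, -0.8, -1.3]
finger_gap: 10.3
grip_force: 69.1
```

```bash
python3 -c "
from h import *
st()"
```

```text
13.35 [617.4  28.2 139.9] yaw -4.65 q [ 1.5 30.1 97.7  0.  52.1 96.2] F [-0.5 -0.8 -1.3] T [-0.   -0.01 -0.02] gap 10.3 69.1
```

Call:
play_rows(motion=[{"delta_pos": [-0.6,0.4,4],"delta_rot": [0,0,0]},{"delta_pos": [0,0,4],"delta_rot": [0,0,0]},{"delta_pos": [0,0,3],"delta_rot": [0,0,0]},{"delta_pos": [0,0,3],"delta_rot": [0,0,0]},{"delta_pos": [0,0,2],"delta_rot": [0,0,0]},{"delta_pos": [0,0,0],"delta_rot": [0,0,0]}])

```text
time_s: 13.95
eef_pos: [616.3, 27.9, 123.3]
eef_rot: [0.999, -0.041, -0.0, 0.0]
ft_force: [-0.5, 0.8, -1.1]
finger_gap: 10.6
grip_force: 69.1
```

```bash
python3 -c "
from h import *
st()"
```

```text
13.95 [616.3  27.9 123.3] yaw -4.65 q [ 1.5 31.3 98.3  0.  50.4 96.1] F [-0.5  0.8 -1.1] T [ 0.01  0.02 -0.02] gap 10.6 69.1
```

The plug and lugs have entered without contact, so I'll keep lowering.

Call:
play_rows(motion=[{"delta_pos": [0,0,3],"delta_rot": [0,0,0]},{"delta_pos": [0,0,3],"delta_rot": [0,0,0]},{"delta_pos": [0,0,3],"delta_rot": [0,0,0]},{"delta_pos": [0,0,2],"delta_rot": [0,0,0]},{"delta_pos": [0,0,0],"delta_rot": [0,0,0]},{"delta_pos": [0,0,0],"delta_rot": [0,0,0]}])

```text
time_s: 14.55
eef_pos: [616.5, 27.9, 112.7]
eef_rot: [0.999, -0.041, -0.0, -0.0]
ft_force: [0.3, 0.7, -1.9]
finger_gap: 10.4
grip_force: 69.1
```

```bash
python3 -c "
from h import *
st()"
```

```text
14.55 [616.5  27.9 112.7] yaw -4.65 q [ 1.5 32.2 98.5  0.  49.3 96.1] F [ 0.3  0.7 -1.9] T [ 0.05 -0.01  0.03] gap 10.4 69.1
```

Call:
play_rows(motion=[{"delta_pos": [0,0,1.5],"delta_rot": [0,0,0]},{"delta_pos": [0,0,1.5],"delta_rot": [0,0,0]},{"delta_pos": [0,0,1],"delta_rot": [0,0,0]},{"delta_pos": [0,0,0],"delta_rot": [0,0,0]},{"delta_pos": [0,0,0],"delta_rot": [0,0,0]}])

```text
time_s: 15.05
eef_pos: [616.6, 27.9, 109.3]
eef_rot: [0.999, -0.041, 0.0, 0.0]
ft_force: [-2.7, 0.2, 5.9]
finger_gap: 10.7
grip_force: 70.0
```

```bash
python3 -c "
from h import *
st()"
```

```text
15.05 [616.6  27.9 109.3] yaw -4.65 q [ 1.5 32.5 98.6 -0.  48.9 96.1] F [-2.7  0.2  5.9] T [-0.05  0.42 -0.01] gap 10.7 70.0
```

Seated: TCP 109.3 as expected, about 8 N contact. Now I'll twist clockwise with a firmer grip.

Call:
play_rows(motion=[{"delta_pos": [0,0,0],"delta_rot": [0,0,2]},{"delta_pos": [0,0,0],"delta_rot": [0,0,4]},{"delta_pos": [0,0,0],"delta_rot": [0,0,4]},{"delta_pos": [0,0,0],"delta_rot": [0,0,4]},{"delta_pos": [0,0,0],"delta_rot": [0,0,4]},{"delta_pos": [0,0,0],"delta_rot": [0,0,2]},{"delta_pos": [0,0,0],"delta_rot": [0,0,0]},{"delta_pos": [0,0,0],"delta_rot": [0,0,0]}], claw=0, newtons=100)

```text
time_s: 15.85
eef_pos: [617.1, 27.6, 109.4]
eef_rot: [0.977, -0.213, 0.001, -0.0]
ft_force: [-0.2, -1.6, 4.8]
finger_gap: 9.9
grip_force: 98.4
```

```bash
python3 -c "
from h import *
st()"
```

```text
15.85 [617.1  27.6 109.4] yaw -24.61 q [  1.5  32.5  98.6  -0.   48.9 116.1] F [-0.2 -1.6  4.8] T [-0.29  0.23 -0.09] gap 9.9 98.4
```

Call:
play_rows(motion=[{"delta_pos": [0,0,0],"delta_rot": [0,0,3]},{"delta_pos": [0,0,0],"delta_rot": [0,0,4]},{"delta_pos": [0,0,0],"delta_rot": [0,0,4]},{"delta_pos": [0,0,0],"delta_rot": [0,0,3]},{"delta_pos": [0,0,0],"delta_rot": [0,0,1]},{"delta_pos": [0,0,0],"delta_rot": [0,0,0]},{"delta_pos": [0,0,0],"delta_rot": [0,0,0]}])

```text
time_s: 16.55
eef_pos: [617.0, 27.3, 109.4]
eef_rot: [0.941, -0.339, 0.001, 0.0]
ft_force: [-1.7, -3.3, 5.8]
finger_gap: 10.3
grip_force: 98.5
```

Run:
```python
from h import *
st(); M=[]
for n in ['top','side']:
    im,D=eyes.grab_frame(n); np.savez(f'{n}4.npz',im=im,D=D); X=cloud(n,D)
im=np.load('side4.npz')['im']
M=[cv2.resize(im[150:230,190:280,::-1],(675,600),interpolation=cv2.INTER_CUBIC)]
cv2.imwrite('pics/end4.png',M[0])
for a in (-39.6,140.4): print([np.round(np.array(proj('side',(615+r*np.cos(np.radians(a)),29.3+r*np.sin(np.radians(a)),z)))-[150,190],1)*7.5 for r,z in((48,100),(42,106))])
```

```text
16.55 [617.   27.3 109.4] yaw -39.58 q [ 1.500e+00  3.250e+01  9.860e+01 -1.000e-01  4.890e+01  1.311e+02] F [-1.7 -3.3  5.8] T [-0.44  0.3   0.16] gap 10.3 98.5
[array([133.5 , 281.25]), array([135. , 283.5])]
[array([378.75, 345.75]), array([349.5 , 339.75])]
```

View pics/end4.png

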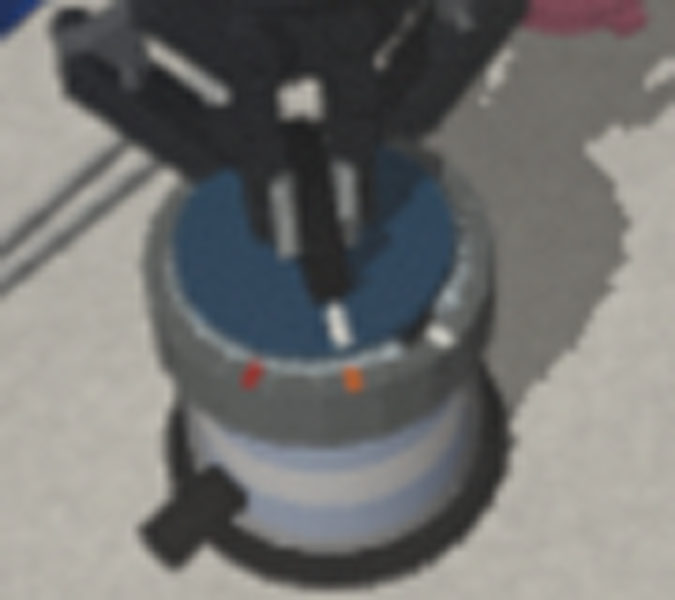

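The white line (340,325) points straight at the orange mark (353,378), the flange sits down on the collar, and the lid is still gripped. I'm handing it in.

```bash
python3 -c "
from h import *
st(); print(job.finish_job())"
```

```text
16.65 [617.1  27.3 109.4] yaw -39.58 q [ 1.500e+00  3.250e+01  9.860e+01 -1.000e-01  4.890e+01  1.311e+02] F [-1.1 -3.6  5.9] T [-0.46  0.28  0.13] gap 10.0 98.5
the job is handed in; nothing more can be done
None
```

I wound the tap's pointer to the green mark (measured about 1–2° past it) and let go, then seated the lid, twisted it to the orange halfway marks and handed the job in at 16.7 s still gripping it; the result was not reported back.

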